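# Shut and lock the die case at the riveting bench

## Robot

A 6-joint arm with a two-finger parallel gripper is mounted at the origin on the work surface. World frame = base frame: x ahead of the robot, y to its left, z up, the work surface at z = 0. Lengths are in m, angles in rad, forces in N, time in s.
With the tool pointing down it reaches from about 0.35 to 0.725 m from the base axis. Payload 6 kg.
Tool frame: the origin (TCP) lies at the very end of the fingers, on their centre line; the grasp point (between the pads) lies behind it (bot.grip_depth is the z of the grasp point in the tool frame, in m); z points along the fingers, x is the direction in which the jaws open and shut, and the axes are right-handed (so a half turn about z gives the same grasp; the last joint's range is limited). The gripper opens to 85 mm and grips with 20 to 120 N. Pads are 22 mm wide; open, the fingers measure 114 mm over their backs; the gripper's body (76 mm by 85 mm) begins 54 mm behind the grasp point. The pads swing forward as they close: fully open they stand 13 mm farther back than shut.
Start: joints at [0.334, 0.04, 0.085, 0, -1.615, -0.334], TCP at [0.6, 0, 0.231] pointing down, gripper open.
Joint ranges: [-2.56, 2.56], [-1.29, 2.01], [-1.08, 1.49], [-3.29, 1.98], [-2.81, -0.18], [-2.99, 2.99]. Speed limits (rad/s): [2.57, 2.57, 3.01, 3.14, 3.14, 3.14].

## Interface

Orientations are given as a rotation vector (axis times angle).
In Python, from bench import bot, eyes, job gives the robot as it stands.
- The arm moves only by the tool play_rows, never from a script. Its argument "motion" is a list of rows, each an object of numbers: "x", "y", "z": the shift along the world's x, y, z in units of 30 mm (1.0 is 30 mm); "twist": the turn about the world's z in units of 5 degrees (1.0 is 5 degrees). In form: [{"x": .., "y": .., "z": .., "twist": ..}, ...]. A call has exactly 10 rows; each row is the pose to reach, as a shift and turn from the pose measured when the call began; what a row does not reach only later rows make up. A row lasts 1/12 s, in which the tool goes at most 41.7 mm and 7.16 degrees, less where a joint would pass 70% of its speed; a pose out of reach is approached as far as the arm can. A call with a gripper value outside its range is refused whole. "fingers" is the finger opening in mm, from 0 to 85.4, set as the call begins (left out, the last holds). The fingers move at their own pace and stop on an object; "force" is the grip in N (left out, the last holds). Time passes only in rows, so rows that repeat a pose let the fingers close, or fill a call up. It gives the time, the measured TCP pose, the force and the opening at its end, in the units of the state.
- bot.get_obs(): the state, without advancing time (a new reading comes with each control period).
- eyes.snapshot(name): name is "scene" or "side" or "wrist"; returns a dict with "img" (480x640x3 uint8, red, green, blue), "fx", "fy", "cx", "cy" (pixels), "rvec" (rotation vector, rad) and "tvec" (3), from world to camera coordinates, as OpenCV has them. Camera axes: x right, y down, z forward; pixel columns grow to the right and rows downward; lengths in m; the calibration is good to about 2 mm. The wrist camera is an equidistant fisheye: a pixel r from the principal point sees the ray r / f radians off the axis. A picture is of the moment at which its call begins. There is no depth.
- job.sign_off(): hands the job in, once; it reports no verdict.
The state is a dict: "time_s": time; "qpos": joint angles; "joint_velocities": joint speeds; "joint_efforts": joint torques, N m; "tcp_pos": TCP position; "tcp_rot": TCP orientation; "ft_force": force on the tool from outside, world axes, zero at the start; "moment": the same for the moment, N m; "gripper_width": finger opening in m.
Only numpy, scipy, OpenCV 4.12 (cv2) and the standard library are available. Lean on these libraries where they do the work, as an engineer would, in place of code of your own. Each camera call takes 0.05 s, during which the arm holds its last target. There are 200 camera calls.

## Task

Shut the lid of the die case, flip the latch's wire loop over the keeper on the lid and press the latch lever fully down so that the lid is pulled tight. Then lift the handle of the slide bolt out of its notch, slide the bolt over the lid and drop the handle fully into the other notch. Leave the other things on the bench where they are.

Things in the scene. Friction and masses are not known exactly. Their poses are not given: they have to be found in the camera images.
- case: Blue steel die case fixed to the bench. Origin under the middle of its box; x to the lid hinge (away from the robot), y left, z up; yaw up to 15 deg. 'case' below = mm in this frame. Box x -70..80, y -90..90, rim z 120. A 45 deg sloping front (z 7 at x -190, z 113 at x -84, y -75..75) carries the latch; a block on the left (x -22..35, y 90..202, top z 126) the bolt. Bystanders stand close by.
- lid (a joint): Lid hinge, rad. 0 = pulled tight on its seal; grows as the front edge rises (the outer face then looks up and away from the robot). Starts 0.6 to 1.0. Stiff: stays where left, 3 to 7 N at the front edge push it down. Pushed shut but unlatched it rests on the springy seal at about 0.03; about 20 N more on the front edge would take it to 0.
- lid_hinge (a point): Hinge line of the lid, its middle: case (80, 0, 120), at the underside of the lid. Axis along case y.
- lid_edge (a point): Middle of the lid's front edge, on the outer (top) face: 150 mm from the hinge; the lid is a flat plate 150 x 180 x 12 mm. With the lid tight it is at case (-70, 0, 132).
- keeper (a point): Where the loop's bar must sit, behind (lid-hinge side of) the keeper: a steel tab 36 mm wide, 6 mm thick, leaning 45 deg forward, on a foot that stands 25 mm out from the lid's front edge. Axes as the lid. Lid tight: case (-88, 0, 132). The tab's top edge is 12 mm in front (-x) of this point and 2 to 5 mm above it.
- lever (a joint): Latch lever, rad. 0 = pressed fully down on the sloping front, pointing down the slope to the robot, locked over centre; grows as it opens: 1.57 square to the slope (leaning 45 deg up and to the robot), 2.36 straight up. Starts 1.55 to 1.75, stays where left (1.5 N at the tip moves it); with the loop hooked it takes up to about 8 N near the tip to press down.
- lever_pivot (a point): Pivot of the lever: case (-124, 0, 96), axis along case y.
- lever_tip (a point): Round outer end of the lever, middle of its width: steel paddle 80 mm long, 44 wide, 6 thick; 75 mm from the pivot. Starts between case (-174, 0, 152) and (-162, 0, 161), ends at (-181, 0, 47). To press it down, come from above onto the tip or its lid side (on the robot's side a finger would slip under it), then follow down to case x -179.
- bail (a joint): Hinge of the wire loop on the lever, rad, relative to the lever: 0 = latched, in line with the lever; 2.7 = stop, folded nearest the lever. Swings freely. At the start it rests at the stop, standing up and leaning a few degrees towards the robot; pushed past upright towards the lid it falls onto the lid by its own weight.
- bail_bar (a point): Middle of the cross bar of the wire loop: bar 8 mm thick, 74 mm long along case y, on two side arms 67 mm long that pass either side of the lever. When the loop is hooked the bar lies at point keeper, behind the tab; as the lever goes down it is drawn against the tab.
- bail_tongue (a point): End of a thumb tongue (30 mm wide, 4 thick) that stands 18 mm beyond the middle of the cross bar, in line with the arms. At the start the highest point of the latch, case z 185 to 197, some 30 mm above the lever tip, so it can be pushed from the robot's side towards the lid above the lever.
- bolt (a joint): Slide of the barrel bolt, m: 0 = drawn back, grows to 0.040 as it slides along case -y over the lid (rod 12 mm thick, its underside 1.5 mm above the tight lid; it butts against the lid's edge while the lid is not tight). Starts 0 to 0.002. Friction about 1 N.
- bolt_axis (a point): On the bolt's axis at the root of the handle: case (5, 165, 139.5) when drawn back, (5, 125, 139.5) when home.
- bolt_handle (a joint): Handle of the bolt, hinged about the bolt's axis, rad: 0 = lying level in a notch, pointing to the robot (case -x); grows as it is lifted, stop 1.35; falls back by its own weight. The notched plate (case x -21..-13, top z 151) lets it pass sideways only when raised above 0.85; notches, 16 mm wide, at bolt 0 and 0.040.
- bolt_knob (a point): Centre of the ball knob (20 mm diameter) at the end of the handle (10 mm rod), 58 mm from the bolt's axis; case (-53, 165, 139.5) at the start. Nothing is beside it or close under it, it can be pinched from above along case y, and the ball turns in the fingers as the handle is lifted along its arc.
- discs_a: Pile of red discs, 72 mm diameter, 20 mm high, right of the case; origin under its centre. Bystander: leave it alone.
- discs_b: Another such pile, 72 x 20 mm, farther to the right front; origin under its centre. Bystander: leave it alone.
- rivet_cup: Steel rivet cup, 70 mm wide, 60 mm high, right of the box; origin under its centre. Bystander: leave it alone.
- die: Dark steel stepped die, 60 mm diameter, 60 mm high, at the left front beside the sloping front; origin under its centre. Bystander: leave it alone.
- hammer: Hammer lying on the left of the bench. Bystander: leave it alone.
- wrench: Spanner lying at the front left. Bystander: leave it alone.
- driver: Screwdriver lying on the right. Bystander: leave it alone.
- clip: Black bent strip 90 x 18 x 22 mm right of the rivet cup. Bystander: leave it alone.

How it is judged:
By the outcome, as a careful person would: the job done as asked, in the order asked, and still so for the second after the job is handed in, with the robot touching nothing.
It also fails if it takes over 54 s, if anything falls off the work surface, if the arm or the gripper's body presses on something with over 40 N, if the wrist force passes 120 N, or if a joint passes its speed limit or range.

## Working session

There is one attempt and no reset: what is moved stays moved. The work goes in short steps, Python scripts to look and compute and a tool call to move; the robot and the scene stay as the last step left them, time stands still between calls to the robot, and variables do not carry over. Pictures are saved under pics/ and viewed, on a budget of 10 in all, crops included, one or two more only if the job needs it, and the job is handed in when it is done.

Besides the shell and the picture viewer there is one more tool, called in YAML: its name, and indented under it one key for each argument. play_rows: Moves the arm, as the interface text tells. Its arguments: {"type":"object","properties":{"motion":{"type":"array"},"fingers":{"type":"number"},"force":{"type":"number"}},"required":["motion"]}

```bash
mkdir -p pics; cat > h.py <<'E'
import numpy as np, cv2
from bench import bot, eyes, job
from scipy.spatial.transform import Rotation as R
def snap(n,f=None):
    s=eyes.snapshot(n)
    if f: cv2.imwrite(f'pics/{f}.png',cv2.cvtColor(s['img'],cv2.COLOR_RGB2BGR))
    return s
def proj(s,P,fish=False):
    P=np.atleast_2d(P)@R.from_rotvec(np.ravel(s['rvec'])).as_matrix().T+np.ravel(s['tvec'])
    if fish:
        r=np.hypot(P[:,0],P[:,1]);k=np.arctan2(r,P[:,2])/np.maximum(r,1e-9)
    else: k=1/P[:,2]
    return np.c_[s['fx']*P[:,0]*k+s['cx'],s['fy']*P[:,1]*k+s['cy']]
def ray(s,u,v):
    M=R.from_rotvec(np.ravel(s['rvec'])).as_matrix()
    return -M.T@np.ravel(s['tvec']), M.T@np.array([(u-s['cx'])/s['fx'],(v-s['cy'])/s['fy'],1])
E
python3 - <<'E'
from h import *
import pickle
o=bot.get_obs();print({k:np.round(v,3) for k,v in o.items()},bot.grip_depth)
d={n:snap(n,n+'0') for n in('scene','side')}
pickle.dump(d,open('cal.pkl','wb'))
for n in d:
    c,_=ray(d[n],0,0);print(n,c.round(3),d[n]['fx'])
E
```

```text
{'time_s': np.float64(0.0), 'qpos': array([ 0.334,  0.041,  0.084, -0.   , -1.616, -0.334]), 'joint_velocities': array([ 0.001, -0.   ,  0.   ,  0.001, -0.   ,  0.   ]), 'joint_efforts': array([-1.0000e-03, -3.6820e+01,  3.4741e+01,  6.9320e+00, -5.0000e-03,
       -0.0000e+00]), 'tcp_pos': array([0.6 , 0.  , 0.23]), 'tcp_rot': array([-0.  , -3.14,  0.  ]), 'ft_force': array([ 0.205, -0.343, -1.023]), 'moment': array([-0.017,  0.021,  0.018]), 'gripper_width': np.float64(0.085)} -0.0187
scene [0.873 0.635 1.204] 471.09708713577743
side [ 0.325 -0.725  0.723] 436.6212998023294
```

View pics/scene0.png

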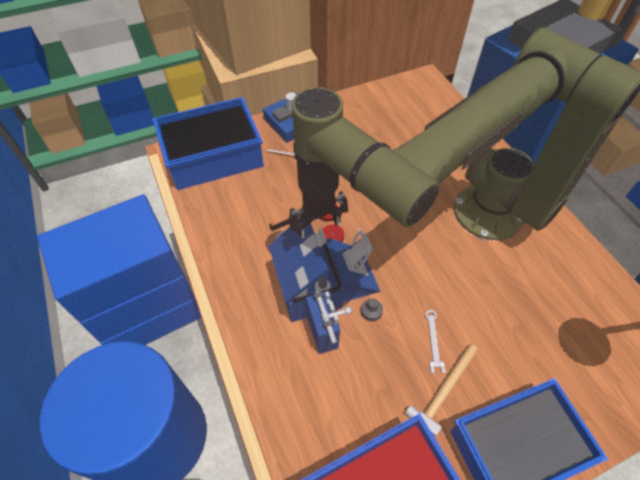

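View pics/side0.png

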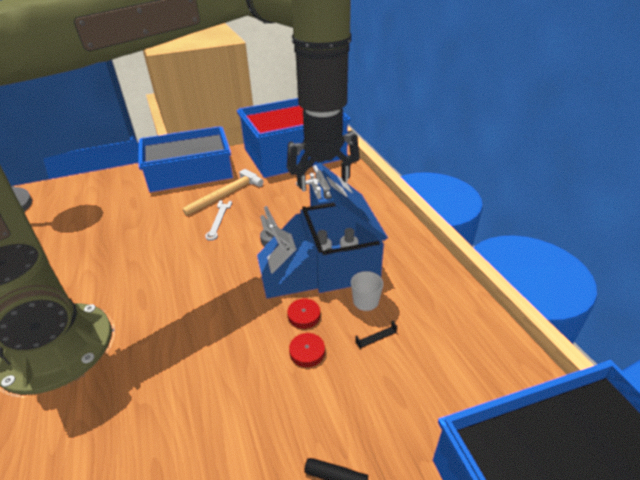

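```bash
python3 - <<'E'
import cv2,numpy as np
a=cv2.imread('pics/side0.png')[155:305,250:400];b=cv2.imread('pics/scene0.png')[220:360,262:402]
f=lambda i:cv2.resize(i,(600,600),interpolation=cv2.INTER_CUBIC)
cv2.imwrite('pics/s1.png',f(a));cv2.imwrite('pics/s2.png',f(b))
E
```

```text
(no output)
```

View pics/s1.png

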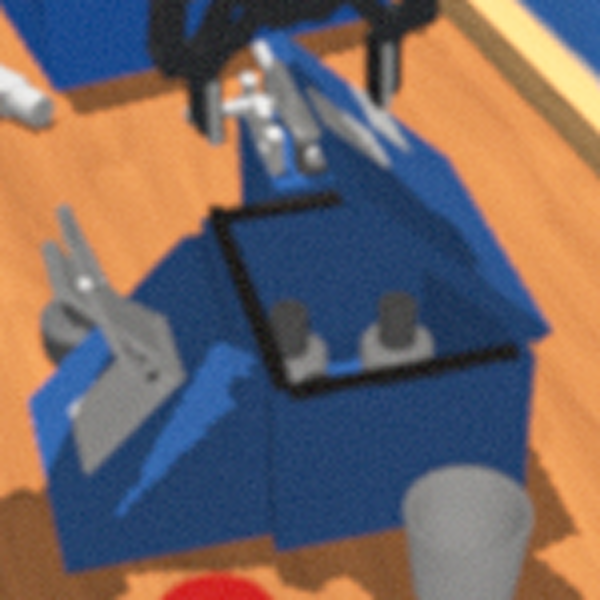

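View pics/s2.png

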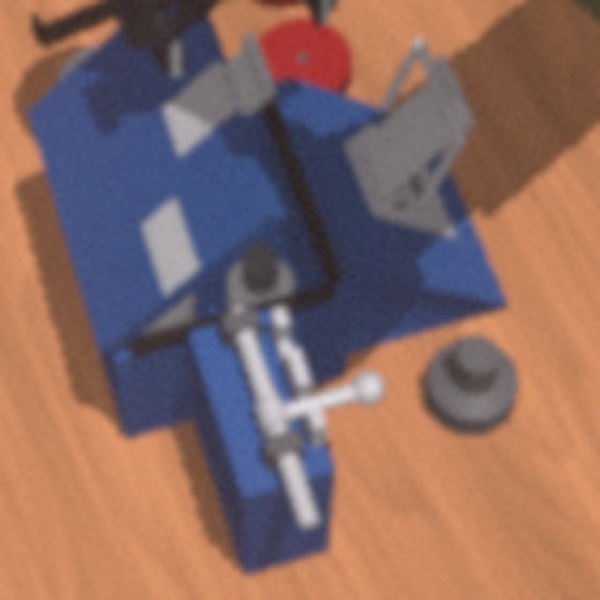

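```bash
cat > fit.py <<'E'
from h import *
import pickle
from scipy.optimize import least_squares
d=pickle.load(open('cal.pkl','rb'))
A=lambda u,v:(250+u/4,155+v/4)
B=lambda u,v:(262+u/4.286,220+v/4.286)
obs=[('side',(-70,-90,120),A(285,391)),('side',(-70,90,120),A(215,213)),('side',(-70,-90,0),A(277,550)),('side',(-190,-75,0),A(68,573)),('side',(-190,75,7),A(30,400)),('side',(80,-90,120),A(518,352)),
('scene',(-53,165,139.5),B(371,388)),('scene',(-190,75,5),B(505,303)),('scene',(35,202,126),B(245,497)),('scene',(-22,202,126),B(332,460)),('scene',(-70,90,120),B(335,283)),('scene',(80,90,120),B(130,350))]
def W(p,P):
    P=np.atleast_2d(P)/1000.;c,s=np.cos(p[2]),np.sin(p[2])
    return P@np.array([[c,s,0],[-s,c,0],[0,0,1]])+[p[0],p[1],0]
f=lambda p:np.concatenate([(proj(d[n],W(p,P))-q).ravel() for n,P,q in obs])
r=least_squares(f,[.6,.05,0],loss='soft_l1');p=r.x
if __name__=='__main__':
    print(p,np.degrees(p[2]));print(np.c_[f(p).reshape(-1,2)].round(1).tolist())
    np.save('case.npy',p)
    def tri(qa,qb):
        c1,a=ray(d['side'],*qa);c2,b=ray(d['scene'],*qb)
        t=np.linalg.lstsq(np.c_[a,-b],c2-c1,rcond=None)[0]
        m=(c1+a*t[0]+c2+b*t[1])/2;return m,np.linalg.norm(c1+a*t[0]-c2-b*t[1])
    for n,a,b in[('tongue',A(65,210),B(418,42))]:
        m,e=tri(a,b);c,s=np.cos(p[2]),np.sin(p[2]);v=(m[:2]-p[:2])@np.array([[c,-s],[s,c]])
        print(n,m,e,'case',v*1000,m[2]*1000)
    print('knob',W(p,(-53,165,139.5)),'tip0',W(p,(-168,0,157)),'latchedtip',W(p,(-181,0,47)),'keeper',W(p,(-88,0,132)),'edge',W(p,(-70,0,132)))
    for th in(.6,.7,.8,.9,1.):
        e=[80-150*np.cos(th)+12*np.sin(th),0,120+150*np.sin(th)+12*np.cos(th)]
        L=[e[0],90,e[2]]; print(th,np.round(e,0),((proj(d['side'],W(p,L))[0]-[250,155])*4).round(),((proj(d['scene'],W(p,L))[0]-[262,220])*4.286).round())
E
python3 fit.py
```

```text
[ 0.63997711  0.0171451  -0.10732597] -6.149325040521042
[[-2.9, 0.8], [-4.1, -1.3], [0.3, 0.7], [-0.3, 0.8], [-0.8, -0.0], [5.5, -1.9], [-1.5, -0.6], [-0.5, -0.5], [-1.3, -0.4], [0.5, 1.5], [3.1, 0.6], [-4.5, 0.9]]
tongue [0.48483427 0.02034779 0.20297925] 0.012005151910213823 case [-154.59323334  -13.4346449 ] 202.9792538650056
knob [[0.60495688 0.18687307 0.1395    ]] tip0 [[0.47294377 0.03514127 0.157     ]] latchedtip [[0.46001857 0.03653383 0.047     ]] keeper [[0.55248346 0.02657166 0.132     ]] edge [[0.57037989 0.0246435  0.132     ]]
0.6 [-37.   0. 215.] [247.  63.] [300. 221.]
0.7 [-27.   0. 226.] [263.  43.] [283. 215.]
0.8 [-16.   0. 236.] [281.  24.] [264. 211.]
0.9 [ -4.   0. 245.] [302.   7.] [244. 209.]
1.0 [  9.   0. 253.] [323.  -8.] [221. 208.]
```

```bash
sed -i "s/^def W/obs=[o for o in obs if not(o[1][2]==120)]\ndef W/" fit.py; python3 fit.py | head -8; python3 - <<'E'
from fit import *
from fit import d,p
P=[(-70,-90,120),(-70,90,120),(80,-90,120),(80,90,120),(-190,-75,7),(-190,75,7),(-84,75,113),(-84,-75,113),(-53,165,139.5),(5,165,139.5),(-22,90,126),(-22,202,126),(35,202,126),(-124,0,96)]
out=[]
for n,(x,y,s) in{'side':(250,155,4),'scene':(262,220,600/140)}.items():
    k=400/600*s
    im=cv2.resize(cv2.imread(f'pics/{n}0.png')[y:y+(150 if n=='side' else 140),x:x+(150 if n=='side' else 140)],(400,400),interpolation=cv2.INTER_CUBIC)
    for q in proj(d[n],W(p,P)): cv2.drawMarker(im,tuple(int(t) for t in (q-[x,y])*k),(0,255,255),0,8,1)
    out.append(im)
cv2.imwrite('pics/ov.png',np.hstack(out))
E
```

```text
[ 0.64004586  0.01884421 -0.10268229] -5.883261581837077
[[0.3, 0.2], [-0.3, 0.5], [-1.1, -0.2], [-1.0, -0.2], [-0.3, -0.3], [-0.6, 0.2], [1.1, 2.0]]
tongue [0.48483427 0.02034779 0.20297925] 0.012005151910213823 case [-154.54818033  -14.41383015] 202.9792538650056
knob [[0.60423785 0.18840773 0.1395    ]] tip0 [[0.47293075 0.03606454 0.157     ]] latchedtip [[0.45999923 0.03739706 0.047     ]] keeper [[0.55250938 0.02786438 0.132     ]] edge [[0.57041457 0.02601935 0.132     ]]
0.6 [-37.   0. 215.] [245.  62.] [301. 223.]
0.7 [-27.   0. 226.] [261.  42.] [285. 217.]
0.8 [-16.   0. 236.] [280.  23.] [266. 213.]
0.9 [ -4.   0. 245.] [300.   6.] [245. 211.]
```

View pics/ov.png

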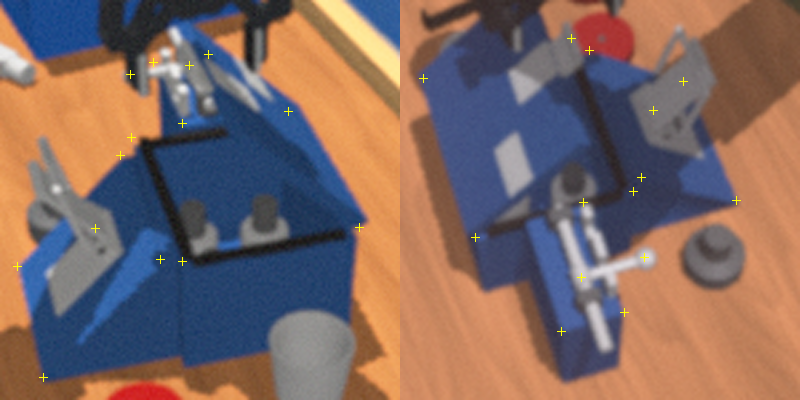

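play_rows:
  motion:
    - {"z": 1}
    - {"z": 2}
    - {"z": 2}
    - {"x": 0.7,"y": 0.3,"z": 2}
    - {"x": 1.5,"y": 0.6,"z": 2}
    - {"x": 1.5,"y": 0.6,"z": 2}
    - {"x": 1.5,"y": 0.6,"z": 1.5}
    - {"x": 1.5,"y": 0.6,"z": 1}
    - {"x": 1.5,"y": 0.6,"z": 0.7}
    - {"x": 1.5,"y": 0.6,"z": 0.5}
  fingers: 0
  force: 60

```text
$.motion[0]: bad value
```

play_rows:
  motion:
    - {"x": 0,"y": 0,"z": 1,"twist": 0}
    - {"x": 0,"y": 0,"z": 2,"twist": 0}
    - {"x": 0,"y": 0,"z": 2,"twist": 0}
    - {"x": 0.7,"y": 0.3,"z": 2,"twist": 0}
    - {"x": 1.5,"y": 0.6,"z": 2,"twist": 0}
    - {"x": 1.5,"y": 0.6,"z": 2,"twist": 0}
    - {"x": 1.5,"y": 0.6,"z": 1.5,"twist": 0}
    - {"x": 1.5,"y": 0.6,"z": 1,"twist": 0}
    - {"x": 1.5,"y": 0.6,"z": 0.7,"twist": 0}
    - {"x": 1.5,"y": 0.6,"z": 0.5,"twist": 0}
  fingers: 0
  force: 60

```text
time_s: 0.93
tcp_pos: [0.6442, 0.0181, 0.2434]
tcp_rot: [0.0, -3.138, 0.001]
ft_force: [0.3, 0.3, -0.7]
gripper_width: -0.0002
```

play_rows:
  motion:
    - {"x": 0,"y": 0,"z": -0.5,"twist": 0}
    - {"x": 0,"y": 0,"z": -1.0,"twist": 0}
    - {"x": -0.2,"y": 0,"z": -1.4,"twist": 0}
    - {"x": -0.5,"y": 0.05,"z": -1.8,"twist": 0}
    - {"x": -0.7,"y": 0.07,"z": -2.15,"twist": 0}
    - {"x": -0.9,"y": 0.1,"z": -2.5,"twist": 0}
    - {"x": -1.0,"y": 0.1,"z": -2.85,"twist": 0}
    - {"x": -1.1,"y": 0.12,"z": -3.2,"twist": 0}
    - {"x": -1.2,"y": 0.12,"z": -3.45,"twist": 0}
    - {"x": -1.2,"y": 0.12,"z": -3.6,"twist": 0}

```text
time_s: 1.77
tcp_pos: [0.6075, 0.0217, 0.135]
tcp_rot: [0.0, -3.137, 0.001]
ft_force: [-8.1, 2.2, 11.8]
gripper_width: 0.0001
```

play_rows:
  motion:
    - {"x": 0,"y": 0,"z": 1,"twist": 0}
    - {"x": 0,"y": 0,"z": 2.2,"twist": 0}
    - {"x": 0,"y": 0,"z": 3.4,"twist": 0}
    - {"x": -0.8,"y": 0,"z": 4.3,"twist": 0}
    - {"x": -2,"y": 0.2,"z": 4.3,"twist": 0}
    - {"x": -3.2,"y": 0.4,"z": 4.3,"twist": 0}
    - {"x": -4.4,"y": 0.6,"z": 4.3,"twist": 0}
    - {"x": -5.5,"y": 0.6,"z": 4.3,"twist": 0}
    - {"x": -5.5,"y": 0.6,"z": 4,"twist": 0}
    - {"x": -5.5,"y": 0.6,"z": 3.6,"twist": 0}

```text
time_s: 2.6
tcp_pos: [0.4424, 0.04, 0.245]
tcp_rot: [-0.003, 3.141, 0.003]
ft_force: [0.6, -0.5, -0.0]
gripper_width: -0.0
```

```bash
python3 - <<'E'
from h import *
s=snap('side');t=snap('scene')
f=lambda i:cv2.resize(i,(400,400),interpolation=cv2.INTER_CUBIC)
o=np.hstack([f(s['img'][155:305,230:380]),f(t['img'][200:350,272:422])])
cv2.imwrite('pics/c1.png',o[:,:,::-1])
E
```

```text
(no output)
```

View pics/c1.png

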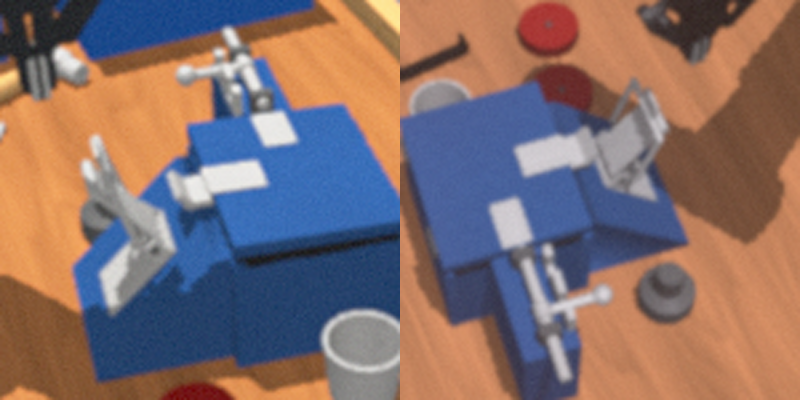

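```bash
python3 - <<'E'
import fit
from fit import *
A=lambda u,v:(230+u*.375,155+v*.375);B=lambda u,v:(272+(u-400)*.375,200+v*.375)
new=[('side',(-70,90,136.5),A(190,126)),('side',(-70,-90,136.5),A(236,247)),('side',(-70,-90,0),A(239,367)),('side',(-190,-75,0),A(99,381)),('side',(-190,75,7),A(75,268)),
('scene',(-70,90,136.5),B(591,228)),('scene',(-70,-90,136.5),B(539,83)),('scene',(80,90,132),B(437,266)),('scene',(-53,165,139.5),B(602,294)),('scene',(-190,75,5),B(687,243)),('side',(-53,165,139.5),A(185,74))]
fit.obs[:]=fit.obs+new
r=least_squares(f,p,loss='soft_l1');p=r.x;np.save('case.npy',p);print(p,f(p).reshape(-1,2).round(1).tolist())
for a,b in[(A(97,140),B(632,82)),(A(88,165),B(660,120))]:
    c1,x=ray(d['side'],*a);c2,y=ray(d['scene'],*b)
    t=np.linalg.lstsq(np.c_[x,-y],c2-c1,rcond=None)[0];m=(c1+x*t[0]+c2+y*t[1])/2
    c,s=np.cos(p[2]),np.sin(p[2]);print(m,np.linalg.norm(c1+x*t[0]-c2-y*t[1]),(m[:2]-p[:2])@np.array([[c,-s],[s,c]]))
for P in[(-148,0,193),(-146,0,190),(-168,0,157),(-164,22,160)]:
    q,w=proj(d['side'],W(p,P))[0],proj(d['scene'],W(p,P))[0];print(P,W(p,P),(q-[230,155])/.375,(w-[272,200])/.375+[400,0])
print([W(p,P).round(4) for P in[(-200,0,185),(-53,165,139.5),(-53,125,139.5),(-181,0,47)]])
E
```

```text
[ 0.64062677  0.018359   -0.10776956] [[0.4, 0.2], [-0.2, 0.3], [-0.7, -0.4], [-1.6, -0.1], [-0.5, -0.0], [-1.3, 0.2], [0.5, 2.1], [-1.8, -1.3], [-0.2, -0.5], [-0.0, 0.1], [-0.3, 0.7], [-1.3, -0.9], [-0.2, -1.5], [-2.1, -1.1], [1.6, 1.1], [-0.7, 0.1], [-0.3, -0.5], [0.1, 0.2]]
[0.48617352 0.02183464 0.20159304] 0.013540335288832488 [-0.15393102 -0.01315769]
[0.47439475 0.0496516  0.1628751 ] 0.0016537875887792312 [-0.16863348  0.01323095]
(-148, 0, 193) [[0.49348539 0.03427804 0.193     ]] [111.21870657 139.43986154] [637.24820334  97.76516496]
(-146, 0, 190) [[0.49547379 0.03406292 0.19      ]] [114.01862995 142.12339437] [635.13357905 100.02144754]
(-168, 0, 157) [[0.47360142 0.03642926 0.157     ]] [ 91.02648226 179.74605856] [653.38364217 113.17346652]
(-164, 22, 160) [[0.47994456 0.05787138 0.16      ]] [ 91.23911433 160.81146081] [657.77309278 129.90477567]
[array([[0.4418, 0.0399, 0.185 ]]), array([[0.6057, 0.1881, 0.1395]]), array([[0.6014, 0.1483, 0.1395]]), array([[0.4607, 0.0378, 0.047 ]])]
```

play_rows:
  motion:
    - {"x": 0,"y": 0,"z": -1,"twist": 0}
    - {"x": 0,"y": 0,"z": -2.1,"twist": 0}
    - {"x": 0.4,"y": 0,"z": -2.1,"twist": 0}
    - {"x": 0.8,"y": -0.05,"z": -2.1,"twist": 0}
    - {"x": 1.2,"y": -0.1,"z": -2.1,"twist": 0}
    - {"x": 1.6,"y": -0.15,"z": -2.1,"twist": 0}
    - {"x": 2.0,"y": -0.2,"z": -2.1,"twist": 0}
    - {"x": 2.3,"y": -0.25,"z": -2.1,"twist": 0}
    - {"x": 2.6,"y": -0.3,"z": -2.1,"twist": 0}
    - {"x": 2.7,"y": -0.3,"z": -2.1,"twist": 0}

```text
time_s: 3.53
tcp_pos: [0.5239, 0.0303, 0.1763]
tcp_rot: [-0.001, -3.131, 0.003]
ft_force: [-0.2, 0.0, -0.5]
gripper_width: 0.0001
```

```bash
python3 - <<'E'
from h import *
s=snap('side');t=snap('scene')
f=lambda i:cv2.resize(i,(400,400),interpolation=cv2.INTER_CUBIC)
o=np.hstack([f(s['img'][165:285,240:360]),f(t['img'][200:320,292:412])])
cv2.imwrite('pics/c2.png',o[:,:,::-1])
E
```

```text
(no output)
```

View pics/c2.png

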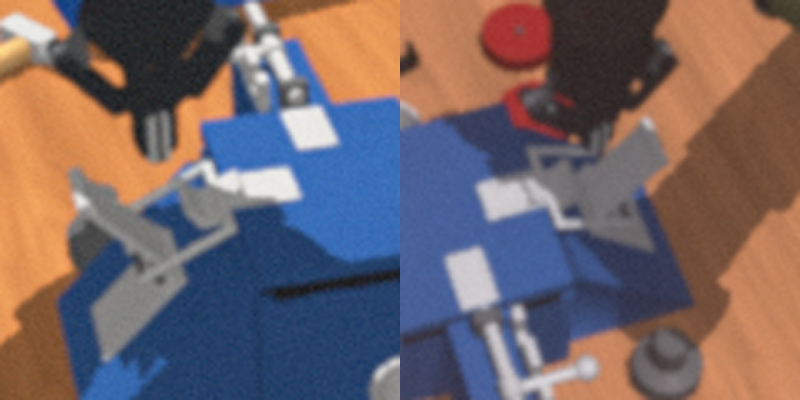

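play_rows:
  motion:
    - {"x": -0.3,"y": 0,"z": -0.3,"twist": 0}
    - {"x": -0.7,"y": 0.1,"z": -0.7,"twist": 0}
    - {"x": -1.1,"y": 0.14,"z": -0.8,"twist": 0}
    - {"x": -1.3,"y": 0.17,"z": -0.95,"twist": 0}
    - {"x": -1.6,"y": 0.2,"z": -1.25,"twist": 0}
    - {"x": -1.85,"y": 0.23,"z": -1.6,"twist": 0}
    - {"x": -2.05,"y": 0.25,"z": -1.95,"twist": 0}
    - {"x": -2.2,"y": 0.27,"z": -2.25,"twist": 0}
    - {"x": -2.35,"y": 0.28,"z": -2.6,"twist": 0}
    - {"x": -2.35,"y": 0.28,"z": -2.6,"twist": 0}

```text
time_s: 4.47
tcp_pos: [0.4518, 0.0391, 0.0976]
tcp_rot: [0.0, -3.131, 0.003]
ft_force: [0.8, -0.6, 0.2]
gripper_width: 0.0003
```

play_rows:
  motion:
    - {"x": 0,"y": 0,"z": -0.2,"twist": 0}
    - {"x": 0,"y": 0,"z": -0.45,"twist": 0}
    - {"x": 0,"y": 0,"z": -0.7,"twist": 0}
    - {"x": 0.05,"y": 0,"z": -0.9,"twist": 0}
    - {"x": 0.1,"y": 0,"z": -1.1,"twist": 0}
    - {"x": 0.18,"y": 0,"z": -1.3,"twist": 0}
    - {"x": 0.25,"y": 0,"z": -1.45,"twist": 0}
    - {"x": 0.3,"y": 0,"z": -1.6,"twist": 0}
    - {"x": 0.35,"y": 0,"z": -1.7,"twist": 0}
    - {"x": 0.35,"y": 0,"z": -1.75,"twist": 0}

```text
time_s: 5.3
tcp_pos: [0.4602, 0.0386, 0.0543]
tcp_rot: [0.004, -3.125, 0.008]
ft_force: [-59.6, 8.1, 78.2]
gripper_width: 0.0001
```

play_rows:
  motion:
    - {"x": -0.1,"y": 0,"z": 0.3,"twist": 0}
    - {"x": -0.2,"y": 0,"z": 0.8,"twist": 0}
    - {"x": -0.2,"y": 0,"z": 1.6,"twist": 0}
    - {"x": -0.2,"y": 0,"z": 2.6,"twist": 0}
    - {"x": -0.2,"y": 0,"z": 3.6,"twist": 0}
    - {"x": -0.2,"y": 0,"z": 4.6,"twist": 0}
    - {"x": -0.2,"y": 0,"z": 5.6,"twist": 1}
    - {"x": 0.4,"y": 0.6,"z": 6.2,"twist": 2}
    - {"x": 1.2,"y": 1.4,"z": 6.2,"twist": 3}
    - {"x": 2.0,"y": 2.2,"z": 6.2,"twist": 4}
  fingers: 45

```text
time_s: 6.13
tcp_pos: [0.5218, 0.1056, 0.2419]
tcp_rot: [0.553, -3.081, 0.01]
ft_force: [-0.1, 0.1, -0.5]
gripper_width: 0.0449
```

```bash
python3 - <<'E'
from h import *
s=snap('side');t=snap('scene')
f=lambda i:cv2.resize(i,(400,400),interpolation=cv2.INTER_CUBIC)
o=np.hstack([f(s['img'][165:285,240:360]),f(t['img'][210:330,282:402])])
cv2.imwrite('pics/c3.png',o[:,:,::-1])
E
```

```text
(no output)
```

View pics/c3.png

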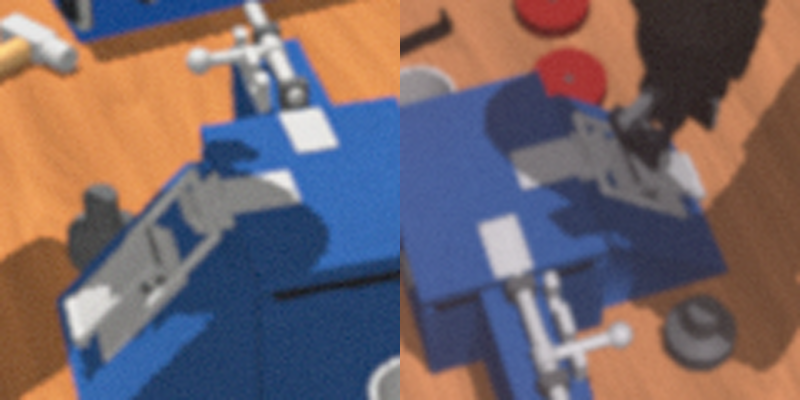

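play_rows:
  motion:
    - {"x": 0.5,"y": 0.5,"z": 0,"twist": 1.4}
    - {"x": 1.0,"y": 1.0,"z": 0,"twist": 2.8}
    - {"x": 1.5,"y": 1.5,"z": 0,"twist": 4.2}
    - {"x": 2.0,"y": 2.0,"z": 0,"twist": 5.6}
    - {"x": 2.4,"y": 2.4,"z": 0,"twist": 7}
    - {"x": 2.8,"y": 2.75,"z": 0,"twist": 8.4}
    - {"x": 2.8,"y": 2.75,"z": 0,"twist": 9.8}
    - {"x": 2.8,"y": 2.75,"z": 0,"twist": 11.2}
    - {"x": 2.8,"y": 2.75,"z": 0,"twist": 12.6}
    - {"x": 2.8,"y": 2.75,"z": 0,"twist": 12.7}

```text
time_s: 7.07
tcp_pos: [0.6059, 0.1896, 0.2354]
tcp_rot: [2.095, -2.322, 0.028]
ft_force: [-0.6, -0.5, 0.3]
gripper_width: 0.0451
```

```bash
python3 - <<'E'
from h import *
from fit import W
s=snap('wrist');p=np.load('case.npy')
o=bot.get_obs();r=R.from_rotvec(o['tcp_rot']).as_matrix();print(o['tcp_pos'],np.degrees(np.arctan2(r[1,0],r[0,0])),r[:,2])
P=W(p,[(-53,165,139.5),(5,165,139.5),(-22,202,126),(35,202,126),(-70,90,132),(-190,75,7),(-70,-90,132)])
im=s['img'][:,:,::-1].copy()
for q in proj(s,P,True): print(q.round(1));cv2.drawMarker(im,tuple(int(t) for t in q),(0,255,255),0,10,1)
cv2.imwrite('pics/w.png',im)
E
```

```text
[0.60583321 0.18959174 0.2356379 ] -96.20889734910197 [ 0.00143548 -0.02264572 -0.99974252]
[316.5 235.8]
[316.8 148.7]
[262.6 187.4]
[261.5 104.5]
[419.4 255.1]
[391.8 318. ]
[599.9 250.2]
```

View pics/w.png

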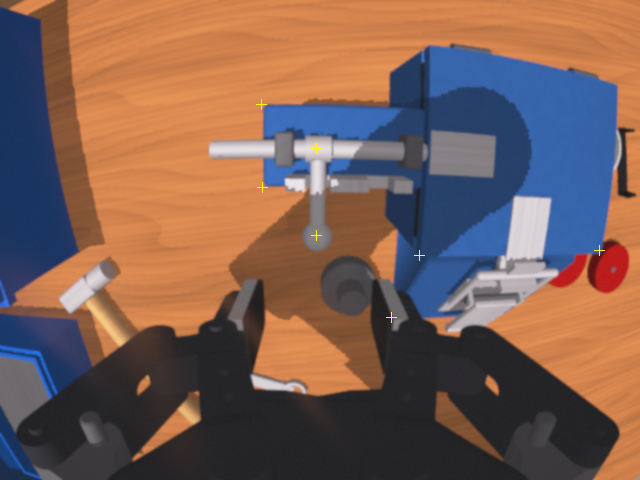

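play_rows:
  motion:
    - {"x": 0,"y": -0.05,"z": -0.8,"twist": 0}
    - {"x": 0,"y": -0.05,"z": -1.6,"twist": 0}
    - {"x": 0,"y": -0.05,"z": -2.4,"twist": 0}
    - {"x": 0,"y": -0.05,"z": -3.1,"twist": 0}
    - {"x": 0,"y": -0.05,"z": -3.6,"twist": 0}
    - {"x": 0,"y": -0.05,"z": -3.8,"twist": 0}
    - {"x": 0,"y": -0.05,"z": -3.8,"twist": 0}
    - {"x": 0,"y": -0.05,"z": -3.8,"twist": 0}
    - {"x": 0,"y": -0.05,"z": -3.8,"twist": 0}
    - {"x": 0,"y": -0.05,"z": -3.8,"twist": 0}

```text
time_s: 7.95
tcp_pos: [0.6065, 0.1884, 0.1233]
tcp_rot: [2.089, -2.33, 0.029]
ft_force: [-0.2, -0.3, 0.0]
gripper_width: 0.0449
```

play_rows:
  motion:
    - {"x": 0,"y": 0,"z": 0,"twist": 0}
    - {"x": 0,"y": 0,"z": 0,"twist": 0}
    - {"x": 0,"y": 0,"z": 0,"twist": 0}
    - {"x": 0,"y": 0,"z": 0,"twist": 0}
    - {"x": 0,"y": 0,"z": 0,"twist": 0}
    - {"x": 0,"y": 0,"z": 0,"twist": 0}
    - {"x": 0,"y": 0,"z": 0,"twist": 0}
    - {"x": 0,"y": 0,"z": 0,"twist": 0}
    - {"x": 0,"y": 0,"z": 0,"twist": 0}
    - {"x": 0,"y": 0,"z": 0,"twist": 0}
  fingers: 15
  force: 25

```text
time_s: 8.78
tcp_pos: [0.6068, 0.188, 0.1244]
tcp_rot: [2.089, -2.331, 0.031]
ft_force: [-0.6, -2.1, 5.8]
gripper_width: 0.0179
```

play_rows:
  motion:
    - {"x": 0,"y": 0,"z": 0,"twist": 0}
    - {"x": 0,"y": 0,"z": 0,"twist": 0}
    - {"x": 0,"y": 0,"z": 0,"twist": 0}
    - {"x": 0,"y": 0,"z": 0,"twist": 0}
    - {"x": 0,"y": 0,"z": -0.05,"twist": 0}
    - {"x": -0.03,"y": 0,"z": -0.15,"twist": 0}
    - {"x": -0.03,"y": 0,"z": -0.15,"twist": 0}
    - {"x": -0.03,"y": 0,"z": -0.15,"twist": 0}
    - {"x": -0.03,"y": 0,"z": -0.15,"twist": 0}
    - {"x": -0.03,"y": 0,"z": -0.15,"twist": 0}
  fingers: 35

```text
time_s: 9.62
tcp_pos: [0.606, 0.188, 0.12]
tcp_rot: [2.09, -2.331, 0.031]
ft_force: [-0.3, -0.0, 0.7]
gripper_width: 0.035
```

play_rows:
  motion:
    - {"x": 0,"y": 0,"z": 0,"twist": 0}
    - {"x": 0,"y": 0,"z": 0,"twist": 0}
    - {"x": 0,"y": 0,"z": 0,"twist": 0}
    - {"x": 0,"y": 0,"z": 0,"twist": 0}
    - {"x": 0,"y": 0,"z": 0,"twist": 0}
    - {"x": 0,"y": 0,"z": 0,"twist": 0}
    - {"x": 0,"y": 0,"z": 0,"twist": 0}
    - {"x": 0,"y": 0,"z": 0,"twist": 0}
    - {"x": 0,"y": 0,"z": 0,"twist": 0}
    - {"x": 0,"y": 0,"z": 0,"twist": 0}
  fingers: 15
  force: 25

```text
time_s: 10.45
tcp_pos: [0.6061, 0.1879, 0.1201]
tcp_rot: [2.09, -2.331, 0.031]
ft_force: [-0.7, -1.6, 2.3]
gripper_width: 0.0178
```

play_rows:
  motion:
    - {"x": 0.01,"y": 0,"z": 0.19,"twist": 0}
    - {"x": 0.04,"y": 0,"z": 0.38,"twist": 0}
    - {"x": 0.15,"y": -0.02,"z": 0.75,"twist": 0}
    - {"x": 0.24,"y": -0.03,"z": 0.93,"twist": 0}
    - {"x": 0.34,"y": -0.04,"z": 1.09,"twist": 0}
    - {"x": 0.58,"y": -0.06,"z": 1.39,"twist": 0}
    - {"x": 0.81,"y": -0.09,"z": 1.57,"twist": 0}
    - {"x": 1.05,"y": -0.11,"z": 1.72,"twist": 0}
    - {"x": 1.05,"y": -0.11,"z": 1.72,"twist": 0}
    - {"x": 1.05,"y": -0.11,"z": 1.72,"twist": 0}

```text
time_s: 11.28
tcp_pos: [0.6376, 0.1844, 0.1722]
tcp_rot: [2.089, -2.332, 0.031]
ft_force: [-3.6, -1.9, 2.1]
gripper_width: 0.0181
```

play_rows:
  motion:
    - {"x": -0.02,"y": -0.2,"z": 0,"twist": 0}
    - {"x": -0.04,"y": -0.4,"z": 0,"twist": 0}
    - {"x": -0.06,"y": -0.6,"z": 0,"twist": 0}
    - {"x": -0.08,"y": -0.8,"z": 0,"twist": 0}
    - {"x": -0.1,"y": -1.0,"z": 0,"twist": 0}
    - {"x": -0.12,"y": -1.2,"z": 0,"twist": 0}
    - {"x": -0.14,"y": -1.33,"z": 0,"twist": 0}
    - {"x": -0.14,"y": -1.33,"z": 0,"twist": 0}
    - {"x": -0.14,"y": -1.33,"z": 0,"twist": 0}
    - {"x": -0.14,"y": -1.33,"z": 0,"twist": 0}

```text
time_s: 12.12
tcp_pos: [0.6333, 0.1444, 0.1724]
tcp_rot: [2.089, -2.331, 0.032]
ft_force: [-3.6, 2.1, 2.7]
gripper_width: 0.0175
```

play_rows:
  motion:
    - {"x": -0.24,"y": 0.02,"z": -0.15,"twist": 0}
    - {"x": -0.47,"y": 0.05,"z": -0.33,"twist": 0}
    - {"x": -0.71,"y": 0.07,"z": -0.63,"twist": 0}
    - {"x": -0.81,"y": 0.08,"z": -0.79,"twist": 0}
    - {"x": -0.9,"y": 0.09,"z": -0.97,"twist": 0}
    - {"x": -0.97,"y": 0.1,"z": -1.16,"twist": 0}
    - {"x": -1.01,"y": 0.11,"z": -1.34,"twist": 0}
    - {"x": -1.04,"y": 0.11,"z": -1.53,"twist": 0}
    - {"x": -1.05,"y": 0.11,"z": -1.73,"twist": 0}
    - {"x": -1.05,"y": 0.11,"z": -1.73,"twist": 0}

```text
time_s: 12.95
tcp_pos: [0.6023, 0.1478, 0.1206]
tcp_rot: [2.09, -2.332, 0.033]
ft_force: [2.0, 3.0, 0.5]
gripper_width: 0.018
```

play_rows:
  motion:
    - {"x": 0,"y": 0,"z": 0,"twist": 0}
    - {"x": 0,"y": 0,"z": 0,"twist": 0}
    - {"x": 0,"y": 0,"z": 0,"twist": 0}
    - {"x": 0,"y": 0,"z": 0,"twist": 0}
    - {"x": 0,"y": 0,"z": 0,"twist": 0}
    - {"x": 0,"y": 0,"z": 0.3,"twist": 0}
    - {"x": 0,"y": 0,"z": 0.9,"twist": 0}
    - {"x": 0,"y": 0,"z": 1.8,"twist": 0}
    - {"x": 0,"y": 0,"z": 2.8,"twist": 0}
    - {"x": 0,"y": 0,"z": 3.8,"twist": 0}
  fingers: 35

```text
time_s: 13.78
tcp_pos: [0.602, 0.1475, 0.2364]
tcp_rot: [2.09, -2.332, 0.033]
ft_force: [0.5, 0.7, 0.3]
gripper_width: 0.035
```

```bash
python3 - <<'E'
from h import *
from fit import W
s=snap('wrist');t=snap('side');p=np.load('case.npy')
im=s['img'].copy()
for q in proj(s,W(p,[(-53,125,139.5),(5,125,139.5),(-70,90,132),(-70,-90,132)]),True): print(q.round(1));cv2.drawMarker(im,tuple(int(v) for v in q),(255,255,0),0,8,1)
f=lambda i:cv2.resize(i,(400,400),interpolation=cv2.INTER_CUBIC)
o=np.hstack([f(t['img'][165:285,240:360]),f(im[40:340,200:500])])
cv2.imwrite('pics/e.png',o[:,:,::-1])
E
```

```text
[313.1 237.2]
[312.6 150.5]
[362.3 256.8]
[566.7 251. ]
```

View pics/e.png

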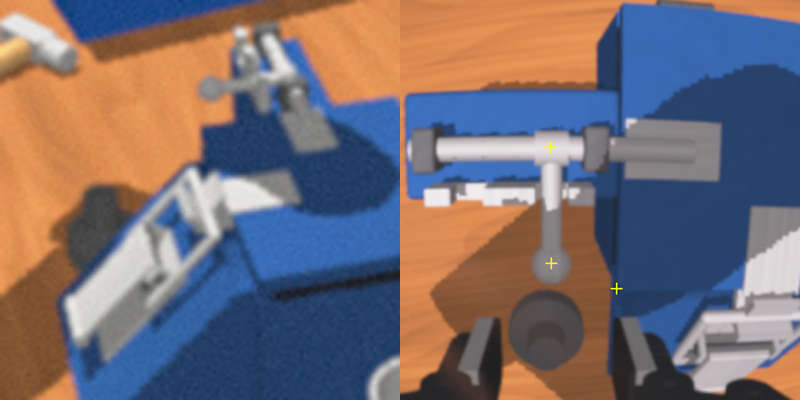

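```bash
python3 - <<'E'
from h import *
from fit import W
s=snap('wrist');t=snap('side');c=snap('scene');p=np.load('case.npy')
for n,a in(('side',t),('scene',c),('wrist',s)):
    for f in(0,.15,.3,.9): print(n,f,proj(a,W(p,(5-58*np.cos(f),125,139.5+58*np.sin(f))),n=='wrist').round(1))
f=lambda i:cv2.resize(i,(400,400),interpolation=cv2.INTER_CUBIC)
q=[f(t['img'][170:210,280:320]),f(s['img'][130:270,240:380])]
cv2.imwrite('pics/e2.png',np.hstack(q)[:,:,::-1])
E
```

```text
side 0 [[303.  191.2]]
side 0.15 [[303.1 188.1]]
side 0.3 [[303.7 185.1]]
side 0.9 [[311.1 173.8]]
scene 0 [[341.7 296.7]]
scene 0.15 [[341.6 295.2]]
scene 0.3 [[341.  293.8]]
scene 0.9 [[333.9 290.6]]
wrist 0 [[314.5 239.2]]
wrist 0.15 [[314.6 241.8]]
wrist 0.3 [[314.8 242.5]]
wrist 0.9 [[315.1 223.4]]
```

View pics/e2.png

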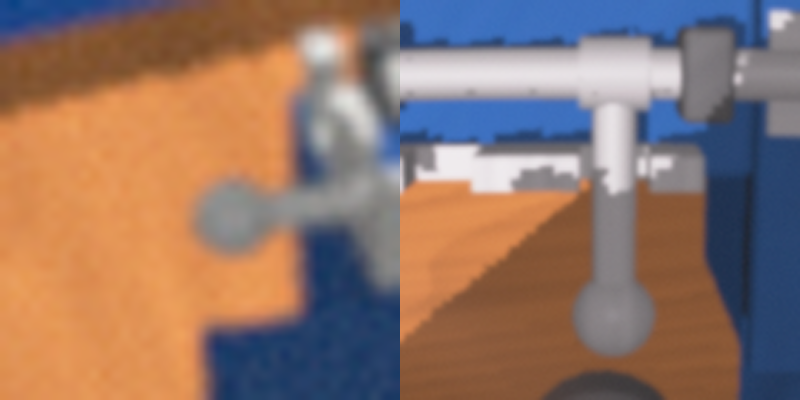

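```bash
python3 -c "
from h import *
print(bot.get_obs()['ft_force'].round(1));print(job.sign_off())"
```

```text
[-0.5 -0.4 -2.7]
the job is handed in; nothing more can be done
None
```

The job is done in the order asked and handed in at about 14 s. I shut the lid, tipped the wire loop over behind the keeper and pressed the latch lever down. Then I lifted the bolt handle, slid the bolt 40 mm over the lid, lowered the handle into the other notch and released it.

**Last checks:**
- **Latch:** the images show the lever flat on the sloping front, with the loop hooked on the keeper.
- **Lid:** I had no direct measurement of how tight it is. The bolt slid over it with about 2 N on the wrist and no jam.
- **Bolt handle:** the knob is within about 1 px of its predicted home position, level, in both the side and wrist views.
- **Clear of the case:** the gripper is open and well above it.

**Less clean:**
- **Lever press force:** it peaked at about 98 N at the wrist, against the 120 N limit, because I drove slightly past the lever's stop. I backed off at once. Only the fingertips should have been in contact.
- **Knob grip:** I first gripped it about 4 mm too high, so I opened and gripped again lower.
- **Bystanders:** I did not measure their positions again at the end. None looked moved in the images, which did not show all of them, and no move went near them.
- **Pictures:** I viewed 11, one over the budget of 10.

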